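Drift a flange bearing into line and drop in its second bolt

ROBOT

A 6-joint arm with a two-finger parallel gripper is mounted at the origin on the work surface. World frame = base frame: x ahead of the robot, y to its left, z up, the work surface at z = 0. Lengths are in m, angles in rad, forces in N, time in s.
With the tool pointing down it reaches from about 0.35 to 0.975 m from the base axis. Payload 4.9 kg.
Tool frame: the origin (TCP) lies at the very end of the fingers, on their centre line; the grasp point (between the pads) lies behind it (manip.pinch_z is the y of the grasp point in the tool frame, in m); y points along the fingers, x is the direction in which the jaws open and shut, and the axes are right-handed (so a half turn about y gives the same grasp; the last joint's range is limited). The gripper opens to 85 mm and grips with 20 to 120 N. Pads are 22 mm wide; open, the fingers measure 114 mm over their backs; the gripper's body (76 mm by 85 mm) begins 54 mm behind the grasp point. The pads swing forward as they close: fully open they stand 13 mm farther back than shut.
Start: joints at [-1.272, 0.053, 1.613, -0, 1.476, -0.119], TCP at [0.254, -0.571, 0.231] pointing down, gripper open.
Joint ranges: [-3.01, 3.01], [-1.01, 2.22], [0.06, 2.58], [-1.02, 4.17], [0.09, 2.62], [-3.14, 3.14]. Speed limits (rad/s): [2.57, 2.57, 3.14, 3.14, 3.14, 3.14].

INTERFACE

Orientations are given as a unit quaternion [w, x, y, z].
In Python, from plant import manip gives the robot as it stands.
- The arm moves only by the tool drive_tool, never from a script. Its argument "motion" is a list of rows, each a list of 3 entries, a list of its own where there are three numbers: the shift along the tool's x, y, z in units of 25 mm (1.0 is 25 mm), then the turn, a rotation vector about the tool's x, y, z in units of 5 degrees (1.0 is 5 degrees), then the closure, from -1 (fully open) to 1 (shut). A call has 1 to 12 rows; each row shifts and turns the commanded pose from where the row before left it, along the tool's axes as they then stand; what a row does not reach is not made up. A row lasts 1/10 s, in which the tool goes at most 50 mm and 8.59 degrees, less where a joint would pass 70% of its speed; a pose out of reach is approached as far as the arm can. A call is refused whole if a number of a shift passes 1 or a number of a turn 1, either way. A call with a gripper value outside its range is refused whole. The fingers move at their own pace and stop on an object; the grip force is fixed at half the most. Time passes only in rows, so rows that do not move let the fingers close. It gives the time, the measured TCP pose, the force and the opening at its end, in the units of the state.
- manip.state(): the state, without advancing time (a new reading comes with each control period).
- manip.grab_frame(name): name is "side" or "top" or "wrist"; returns a dict with "img" (480x640x3 uint8, blue, green, red), "range_z" (480x640 float32, m along the optical axis (not along the pixel's ray), 0 where there is no reading), "camera_matrix" (3x3 intrinsics, pixels), "world_from_camera" (4x4, takes a point from camera to world coordinates); the wrist camera has in their place "T_tool_cam" (4x4, takes a point from camera to tool coordinates, whose origin is the TCP and whose axes are the tool frame's). Camera axes: x right, y down, z forward; pixel columns grow to the right and rows downward; lengths in m; the calibration is good to about 2 mm. A picture is of the moment at which its call begins: read the wrist's pose just before it.
- manip.job_done(): hands the job in, once; it reports no verdict.
The state is a dict: "time": time; "joint_pos": joint angles; "joint_vel": joint speeds; "joint_efforts": joint torques, N m; "tool_pos": TCP position; "tool_rot": TCP orientation; "contact_force": force on the tool from outside, world axes, zero at the start; "ft_torque": the same for the moment, N m; "gripper_width": opening from 0.0 (shut) to 1.0 (fully open).
Only numpy, scipy, OpenCV 4.12 (cv2) and the standard library are available. Lean on these libraries where they do the work, as an engineer would, in place of code of your own. Each camera call takes 0.05 s, during which the arm holds its last target. There are 200 camera calls.

TASK

The flange bearing on the green channel hangs on one bolt and has swung round it, so its free hole no longer meets the hole in the steel beneath. Feel the tapered drift down through both holes and lever them into line until its full thickness has come down to the steel, without forcing it or pushing the bearing with the gripper, then put it back upright in its hole in the wooden block. Fit the large bolt in its place, without forcing it, with its head flat on the bearing, and leave the punch, the small bolt and the spanner alone.

Things in the scene. Friction and masses are not known exactly. Their poses are not given: they have to be found in the camera images.
- bracket: The work piece, fixed: a 260 mm length of green 150 x 75 mm steel channel, web up, its first bolt (head 18 mm wide, 12 mm high) already through it. Origin: on the first bolt's axis at bench level, z up; its x and y do not tell how the channel lies. Web 8 mm thick, its top face 75 mm up, free space below. The web's own plain 14 mm hole for the second bolt is 100 mm from the first bolt's axis.
- bearing: Grey oval two-bolt flange bearing lying on the web, 136 mm long, 70 mm wide. Origin: on the axis of its first bolt, at the underside; x runs along the bearing to its free hole, 100 mm from the origin; z up. Flange 13 mm thick; hub 58 mm in diameter round x = 50 mm, to 35 mm above the web. It swings stiffly about the first bolt (about 12 N at the free hole to move it), cannot lift, and stays where it is left.
- flange_hole (a point): Centre of the bearing's free plain 14 mm through hole, at the flange's top face (88 mm above the bench). Axes as the bearing's. The hole in the web beneath shows only as a narrow crescent and is not measured: at the start it lies several mm off to one side or the other, along this frame's y, and must be found by sight or by feel.
- block: Fixed wooden beam offcut, 200 x 60 x 75 mm high, with a row of four drilled holes along its x, at x = -75, -25, 25, 75 mm. Origin: centre of its underside. The drift and the punch stand in the first two (15.5 mm wide, 70 mm deep), the bolts in the last two (14 mm wide, 30 mm deep), in either order.
- drift: Tapered steel drift, 0.21 kg, upright. Origin: its tip, z up its axis. Taper from a 3.6 mm tip to 13 mm diameter at 45 mm, parallel 13 mm up to the shoulder at 65 mm, then an octagonal shank 22 mm across flats and 55 mm long to grip (flats face its x and y). In the block it hangs by its shoulder, tip 10 mm above the bench. More than 25 N of it against bearing or web is forcing it: it must be levered sideways, not just driven.
- bolt: The large bolt: M12 socket-head, round head 18 mm in diameter and 12 mm high, shank 12 mm in diameter and 40 mm long with a 2 mm chamfer at its end, about 55 g. Origin: on its axis at the underside of the head; z up through the head. It stands on the floor of its hole in the block, underside of head 10 mm above the block's top. More than 25 N against bearing or web is forcing it.
- punch: Bystander: pin punch with a round shank 18 mm in diameter and 38 mm long above the block, in the drift's neighbouring hole. Origin: its lower tip.
- small_bolt: Bystander: M8 socket-head bolt, head 13 mm in diameter and 8 mm high, beside the large bolt. Origin: underside of its head.
- spanner: Bystander: steel spanner, 140 mm long, 8 mm thick, lying across the channel beyond the first bolt. Origin: its middle.
Not all that is in view belongs to the job. Leave any blue or yellow look-alike of the drift alone.

How it is judged:
On the way:
1. the drift is down through both holes, its full thickness at the web, so that they are in line (z of drift in the frame of flange_hole below -0.055 m and horizontal distance between drift and flange_hole below 0.006 m), for 0.2 s.
At the end, for the whole second after the job is handed in: The large bolt stands upright through both holes, released, its head within 2 mm of sitting flat on the flange and its axis within 3 mm of the bearing hole's; the drift hangs upright in the block hole it came from (within 8 mm of its start); both at rest (z of bolt in the frame of flange_hole between -0.003 and 0.002 m and horizontal distance between bolt and flange_hole below 0.003 m and angle between bolt's own z axis and vertical below 0.06 rad and linear speed of each of bolt, drift below 0.02 m/s and distance of drift from where it was at the start of the episode below 0.008 m and angle between drift's own z axis and vertical below 0.12 rad); the robot touches nothing.
It fails at once if the drift is forced against the bearing or the channel (contact force between drift and bracket above 25 N).
It fails at once if the bolt is forced against the bearing or the channel (contact force between bolt and bracket above 25 N).
It fails at once if the gripper or the arm pushes the bearing (contact force between any of the fingers, the arm and bearing above 4 N).
It fails at once if the punch, the small bolt or the spanner is disturbed (distance of any of punch, small_bolt, spanner from where it was at the start of the episode above 0.015 m).
It also fails if it takes over 72 s, if anything falls off the work surface, if the arm or the gripper's body presses on something with over 40 N, if the wrist force passes 120 N, or if a joint passes its speed limit or range.

## Working session

There is one attempt and no reset: what is moved stays moved. The work goes in short steps, Python scripts to look and compute and a tool call to move; the robot and the scene stay as the last step left them, time stands still between calls to the robot, and variables do not carry over. Pictures are saved under pics/ and viewed, about 8 in all and at most 12, crops included, and the job is handed in when it is done.

Besides the shell and the picture viewer there is one more tool, called after ">>>" as name(argument=value, ...) on one line, values as JSON. drive_tool: Moves the arm, as the interface text tells. Its arguments: {"type":"object","properties":{"motion":{"type":"array","items":{"type":"array"}}},"required":["motion"]}

```bash
ls; mkdir -p pics; python3 - <<'E'
from plant import manip
import cv2,numpy as np
s=manip.state();print({k:np.round(v,3).tolist() for k,v in s.items()}, manip.pinch_z)
for n in ("top","side"):
    f=manip.grab_frame(n);np.savez(f"pics/{n}0.npz",**f);cv2.imwrite(f"pics/{n}0.png",f["img"]);print(n,f["camera_matrix"].round(1).tolist(),f["world_from_camera"].round(3).tolist())
E
```

```text
pics
{'time': 0.0, 'joint_pos': [-1.272, 0.053, 1.614, -0.0, 1.476, -0.119], 'joint_vel': [0.001, 0.001, 0.002, -0.0, 0.001, 0.0], 'joint_efforts': [0.001, -39.369, -37.017, -0.0, 0.007, -0.0], 'tool_pos': [0.253, -0.571, 0.23], 'tool_rot': [0.593, -0.592, 0.386, -0.385], 'contact_force': [0.808, 0.675, -0.055], 'ft_torque': [0.005, -0.069, 0.052], 'gripper_width': 0.996} -0.0187
top [[617.1, 0.0, 324.9], [0.0, 617.1, 242.9], [0.0, 0.0, 1.0]] [[-0.018, -0.987, 0.16, 0.363], [-1.0, 0.019, 0.005, -0.157], [-0.008, -0.16, -0.987, 1.277], [0.0, 0.0, 0.0, 1.0]]
side [[482.1, 0.0, 325.4], [0.0, 482.1, 242.1], [0.0, 0.0, 1.0]] [[-0.837, -0.334, 0.433, 0.225], [-0.547, 0.481, -0.685, 0.362], [0.021, -0.811, -0.585, 0.511], [0.0, 0.0, 0.0, 1.0]]
```

View pics/top0.png

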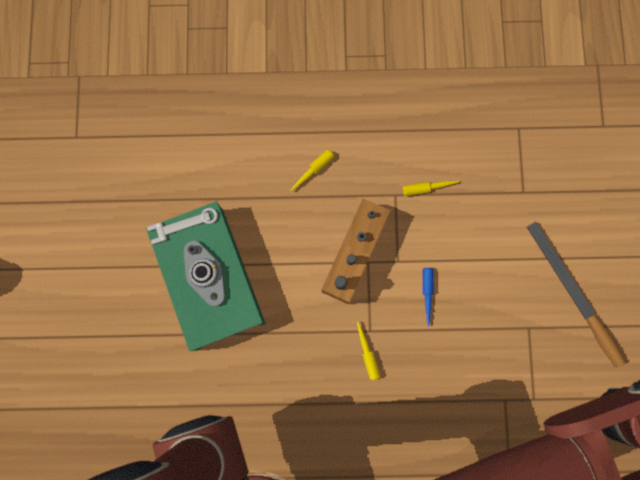

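View pics/side0.png

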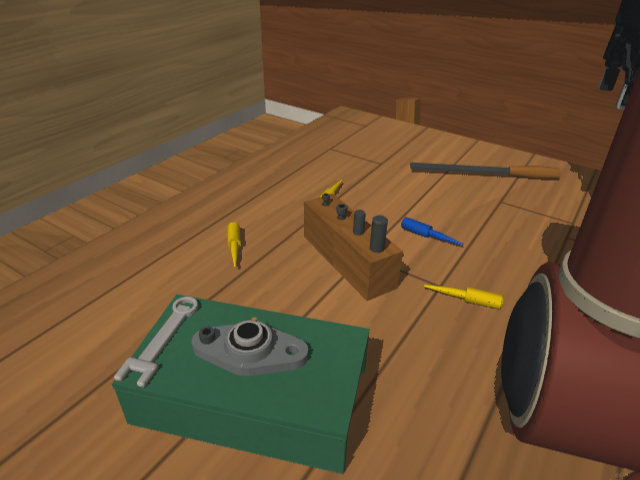

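The top view shows the block from (372,205) to (340,300) with shanks at (341,283) and (351,259), and bolts at (362,237) and (372,214). The bearing lies on the channel, with its first bolt at (194,250) and its free hole near (214,296). I'll enlarge those areas to tell the candidates apart.

```bash
cat > h.py <<'E'
import numpy as np,cv2
def ray(f,u,v,z,T=None):
    T=f["world_from_camera"] if T is None else T
    d=T[:3,:3]@np.linalg.inv(f["camera_matrix"])@np.array([u,v,1.]);o=T[:3,3]
    return o+d*(z-o[2])/d[2]
E
python3 - <<'E'
import numpy as np,cv2
from h import *
t=np.load("pics/top0.npz");s=np.load("pics/side0.npz")
c=lambda i,x,y,w,h,k:cv2.resize(i[y:y+h,x:x+w],None,fx=k,fy=k,interpolation=cv2.INTER_CUBIC)
a=c(t["img"],315,195,80,110,5);b=c(s["img"],300,175,100,110,4);d=c(s["img"],180,305,140,75,4)[:,:560]
b=cv2.copyMakeBorder(b,0,110,0,0,0)
cv2.imwrite("pics/crop1.png",np.hstack([a,b]))
# depth-based tall-object centroids over the block
for n,f in (("top",t),("side",s)):
    K=f["camera_matrix"];T=f["world_from_camera"];Z=f["range_z"]
    v,u=np.mgrid[:480,:640];P=np.stack([(u-K[0,2])/K[0,0]*Z,(v-K[1,2])/K[1,1]*Z,Z],-1)@T[:3,:3].T+T[:3,3]
    lab=(P[...,2]>.079)&(P[...,0]>.25)&(P[...,1]<-.05)&(P[...,1]>-.35)&(P[...,2]<.2)&(Z>0)
    N,L,S,_=cv2.connectedComponentsWithStats(lab.astype(np.uint8))
    for i in range(1,N):
        if S[i,4]>8:
            q=P[L==i];top=q[q[:,2]>q[:,2].max()-.006]
            print(n,S[i].tolist(),q.mean(0).round(4),top.mean(0).round(4),q[:,2].max().round(4))
E
```

```text
top [368, 210, 7, 7, 35] [ 0.6126 -0.2422  0.0928] [ 0.6125 -0.2424  0.0935] 0.0972
top [357, 231, 9, 10, 72] [ 0.5673 -0.2208  0.0955] [ 0.5669 -0.2204  0.0974] 0.101
top [345, 254, 11, 11, 86] [ 0.5208 -0.1989  0.1076] [ 0.5227 -0.1982  0.1153] 0.1193
top [333, 275, 14, 15, 141] [ 0.4759 -0.1775  0.1245] [ 0.4774 -0.1785  0.131 ] 0.1348
side [322, 194, 8, 9, 57] [ 0.609  -0.2415  0.0892] [ 0.6093 -0.2418  0.0913] 0.094
side [336, 204, 12, 14, 126] [ 0.5635 -0.2189  0.0917] [ 0.5638 -0.2202  0.0958] 0.0981
side [353, 210, 13, 24, 248] [ 0.5178 -0.1963  0.0987] [ 0.519  -0.1989  0.1114] 0.1143
side [370, 215, 18, 36, 509] [ 0.4722 -0.1728  0.109 ] [ 0.4738 -0.1763  0.1286] 0.1309
```

View pics/crop1.png

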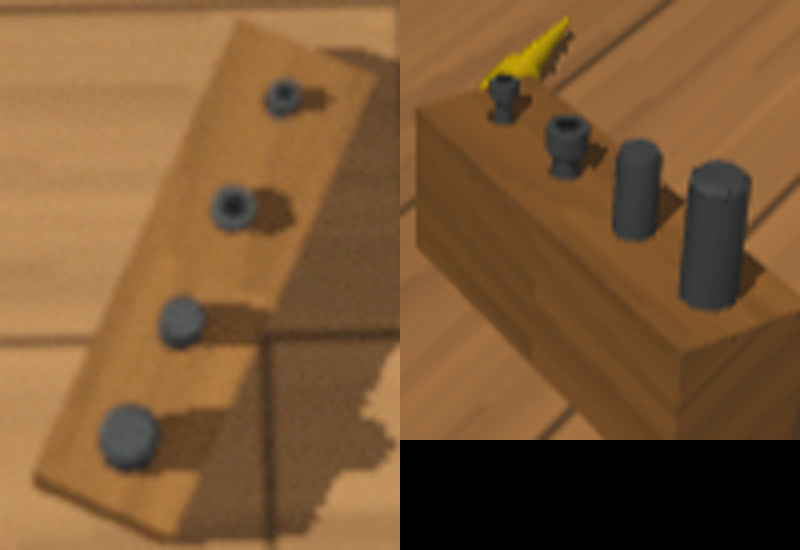

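In the crop, reading from lower left to upper right, the top-view candidates are:
- (341,283): the tallest and thickest shank, 55 mm. This is the drift.
- (351,259): an 18 mm wide, 38 mm high shank. This is the punch.
- (362,237): the larger socket head. This is the large bolt.
- (372,214): the small bolt.

The blue and yellow ones lie on the bench and are left alone. Next I'll measure the bearing and the approach.

```bash
cat >> h.py <<'E'
from scipy.spatial.transform import Rotation as R
def pose(s):
    q=s["tool_rot"];return np.array(s["tool_pos"]),R.from_quat([q[1],q[2],q[3],q[0]])
def Rdown(yaw,flip=None):
    x=np.array([np.cos(yaw),np.sin(yaw),0]);y=np.array([0,0,-1.]);return R.from_matrix(np.c_[x,y,np.cross(x,y)])
def goto(s,p,yaw_deg):
    "turn first (units of 5deg), then shift in target tool axes (units of 25mm)"
    p0,r0=pose(s)
    best=min((Rdown(np.radians(yaw_deg+k)) for k in (0,180)),key=lambda r:(r0.inv()*r).magnitude())
    print("turn",np.round(np.degrees((r0.inv()*best).as_rotvec())/5,3),"shift",np.round(best.inv().apply(np.array(p)-p0)/.025,3))
def show(s):
    p,r=pose(s);m=r.as_matrix();print("t",round(float(s["time"]),2),"p",p.round(4),"x",m[:,0].round(3),"y",m[:,1].round(3),"F",np.round(s["contact_force"],1),"M",np.round(s["ft_torque"],2),"w",np.round(s["gripper_width"],3))
def wpose(f,s):
    p,r=pose(s);T=np.eye(4);T[:3,:3]=r.as_matrix();T[:3,3]=p;return T@f["T_tool_cam"]
E
python3 - <<'E'
from h import *
from plant import manip
t=np.load("pics/top0.npz");s=np.load("pics/side0.npz")
for n,(u,v),z in (("hub",(202,272),.11),("bolt1",(194,250),.1),("hole",(214,296),.088)): print("top",n,ray(t,u,v,z).round(4))
for n,(u,v),z in (("hub",(249,334),.11),("bolt1",(206,333),.1),("hole",(292,350),.088)): print("side",n,ray(s,u,v,z).round(4))
st=manip.state();show(st);goto(st,[.36,.07,.30],0)
for a in range(0,180,15): print(a,end=" ");goto(st,[.39,.05,.30],a)
f=manip.grab_frame("wrist");print(f["T_tool_cam"].round(3),f["camera_matrix"].round(0))
E
```

```text
top hub [0.5007 0.0843 0.11  ]
top bolt1 [0.5449 0.1024 0.1   ]
top hole [0.4563 0.0651 0.088 ]
side hub [0.4965 0.0886 0.11  ]
side bolt1 [0.5448 0.1082 0.1   ]
side hole [0.4548 0.0649 0.088 ]
t 0.1 p [ 0.2534 -0.5707  0.2302] x [ 0.406 -0.914 -0.002] y [-0.001  0.002 -1.   ] F [-0.1  0.2 -0.4] M [-0.   -0.04 -0.  ] w 0.995
turn [ -0.014 -13.212  -0.017] shift [ 4.262 -2.792 25.628]
0 turn [ -0.014 -13.212  -0.017] shift [ 5.462 -2.792 24.828]
15 turn [-1.7000e-02 -1.6212e+01 -1.5000e-02] shift [11.702 -2.792 22.568]
30 turn [ 1.3000e-02  1.6788e+01 -1.9000e-02] shift [-17.145  -2.792 -18.771]
45 turn [ 1.0000e-02  1.3788e+01 -2.0000e-02] shift [-21.419  -2.792 -13.694]
60 turn [ 8.0000e-03  1.0788e+01 -2.0000e-02] shift [-24.233  -2.792  -7.683]
75 turn [ 5.000e-03  7.788e+00 -2.100e-02] shift [-25.396  -2.792  -1.15 ]
90 turn [ 2.000e-03  4.788e+00 -2.100e-02] shift [-24.828  -2.792   5.462]
105 turn [-1.000e-03  1.788e+00 -2.100e-02] shift [-22.568  -2.792  11.702]
120 turn [-0.003 -1.212 -0.021] shift [-18.771  -2.792  17.145]
135 turn [-0.006 -4.212 -0.02 ] shift [-13.694  -2.792  21.419]
150 turn [-0.009 -7.212 -0.019] shift [-7.683 -2.792 24.233]
165 turn [ -0.011 -10.212  -0.018] shift [-1.15  -2.792 25.396]
[[ 1.    -0.    -0.     0.   ]
 [ 0.    -0.288  0.958 -0.143]
 [-0.    -0.958 -0.288  0.073]
 [ 0.     0.     0.     1.   ]] [[330.   0. 311.]
 [  0. 330. 241.]
 [  0.   0.   1.]]
```

>>> drive_tool(motion=[[[-1,0,0.88],[0,0,0],-1],[[-1,0,0.88],[0,0,0],-1],[[-1,0,0.88],[0,0,0],-1],[[-1,0,0.88],[0,0,0],-1],[[-1,0,0.88],[0,0,0],-1],[[-1,0,0.88],[0,0,0],-1],[[-1,0,0.88],[0,0,0],-1],[[-1,0,0.88],[0,0,0],-1],[[-1,0,0.88],[0,0,0],-1],[[-1,0,0.88],[0,0,0],-1],[[-1,0,0.88],[0,0,0],-1],[[-1,0,0.88],[0,0,0],-1]])

```text
time: 1.35
tool_pos: [0.3732, -0.1885, 0.231]
tool_rot: [0.593, -0.593, 0.386, -0.385]
contact_force: [0.5, -0.4, -0.2]
gripper_width: 0.997
```

>>> drive_tool(motion=[[[-1,0.1,0.88],[0,0,0],-1],[[-1,0.2,0.88],[0,0,0],-1],[[-1,0.2,0.88],[0,0,0],-1],[[-1,0.2,0.88],[0,0,0],-1],[[-1,0.2,0.88],[0,0,0],-1],[[-1,0.2,0.88],[0,0,0],-1],[[-1,0.2,0.88],[0,0,0],-1],[[-1,0.2,0.88],[0,0,0],-1],[[0,0,0],[0,0,0],-1],[[0,0,0],[0,0,0],-1],[[0,0,0],[0,0,0],-1]])

```text
time: 2.45
tool_pos: [0.4527, 0.0637, 0.1938]
tool_rot: [-0.593, 0.593, -0.386, 0.386]
contact_force: [-0.4, 0.7, 0.6]
gripper_width: 1.0
```

```bash
python3 - <<'E'
from h import *
from plant import manip
s=manip.state();show(s);f=manip.grab_frame("wrist");T=wpose(f,s);np.savez("pics/w1.npz",T=T,**f)
C=np.linalg.inv(T);K=f["camera_matrix"]
p=K@(C@np.array([.4555,.065,.088,1]))[:3];u,v=(p[:2]/p[2]).astype(int);print(u,v)
i=f["img"];x0=u-100;y0=v-75
cv2.imwrite("pics/w1.png",np.vstack([cv2.resize(i[v-40:v+40,u-55:u+55],(800,582),interpolation=cv2.INTER_CUBIC)]));print(u-55,v-40)
E
```

```text
t 2.45 p [0.4527 0.0637 0.1938] x [ 0.405 -0.914  0.   ] y [-0. -0. -1.] F [-0.4  0.7  0.6] M [0.02 0.   0.  ] w 1.0
311 234
256 194
```

View pics/w1.png

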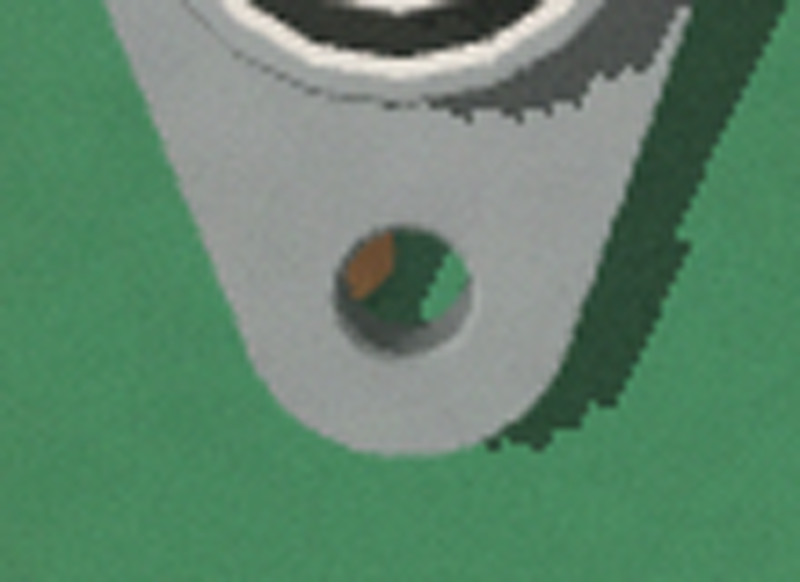

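The crop shows the free hole at about (403,290) in the crop, which is image pixel (311.4,233.9). The web hole (brown) shows on the left side of it, at crop x from 340 to 396. So the web hole lies roughly 7–8 mm toward tool −x.

```bash
python3 - <<'E'
from h import *
from plant import manip
w=np.load("pics/w1.npz");T=w["T"]
px=lambda x,y:(256+x/7.2727-.4,194+y/7.275-.4)
print("hole",ray(w,*px(403,290),.088,T), "webR",ray(w,*px(396,255),.075,T))
s=manip.state();goto(s,[.4756,-.1774,.23],65);goto(s,[.4756,-.1774,.23],114)
E
```

```text
hole [0.45622446 0.06548655 0.088     ] webR [0.45633237 0.06640896 0.075     ]
turn [-3.000e-03  9.773e+00  3.000e-03] shift [ 8.348 -1.444  4.899]
turn [-0.001 -0.027  0.004] shift [ 9.174 -1.444 -3.086]
```

>>> drive_tool(motion=[[[0,-0.15,0],[0,0.977,0],-1],[[0,-0.15,0],[0,0.977,0],-1],[[0,-0.15,0],[0,0.977,0],-1],[[0,-0.15,0],[0,0.977,0],-1],[[0,-0.15,0],[0,0.977,0],-1],[[0,-0.15,0],[0,0.977,0],-1],[[0,-0.15,0],[0,0.977,0],-1],[[0,-0.15,0],[0,0.977,0],-1],[[0,-0.15,0],[0,0.977,0],-1],[[0,-0.09,0],[0,0.98,0],-1]])

```text
time: 3.5
tool_pos: [0.453, 0.0632, 0.2305]
tool_rot: [-0.379, 0.378, -0.597, 0.597]
contact_force: [-0.5, 0.7, 0.4]
gripper_width: 0.999
```

>>> drive_tool(motion=[[[0.93,0,0.54],[0,0,0],-1],[[0.93,0,0.54],[0,0,0],-1],[[0.93,0,0.54],[0,0,0],-1],[[0.93,0,0.54],[0,0,0],-1],[[0.93,0,0.54],[0,0,0],-1],[[0.93,0,0.54],[0,0,0],-1],[[0.93,0,0.54],[0,0,0],-1],[[0.93,0,0.54],[0,0,0],-1],[[0.91,0,0.58],[0,0,0],-1],[[0,0,0],[0,0,0],-1],[[0,0,0],[0,0,0],-1]])

```text
time: 4.6
tool_pos: [0.4754, -0.1775, 0.2299]
tool_rot: [0.38, -0.379, 0.597, -0.596]
contact_force: [-0.3, 0.7, -0.1]
gripper_width: 1.0
```

```bash
cat >> h.py <<'E'
def blobs(f,T,zmin,box):
    K=f["camera_matrix"];Z=f["range_z"]
    v,u=np.mgrid[:480,:640];P=np.stack([(u-K[0,2])/K[0,0]*Z,(v-K[1,2])/K[1,1]*Z,Z],-1)@T[:3,:3].T+T[:3,3]
    x0,x1,y0,y1=box;L0=(P[...,2]>zmin)&(P[...,2]<.15)&(P[...,0]>x0)&(P[...,0]<x1)&(P[...,1]>y0)&(P[...,1]<y1)&(Z>.03)
    N,L,S,_=cv2.connectedComponentsWithStats(L0.astype(np.uint8))
    for i in range(1,N):
        if S[i,4]>15:
            q=P[L==i];top=L==i;top[top]=q[:,2]>q[:,2].max()-.005
            pts=np.argwhere(top)[:,::-1].astype(np.float32);(c,r)=cv2.minEnclosingCircle(pts);z=np.median(P[top][:,2])
            print(S[i].tolist(),"topz",z.round(4),"centre",ray(f,*c,z,T).round(4),"mean",P[top].mean(0).round(4))
E
python3 - <<'E'
from h import *
from plant import manip
s=manip.state();show(s);f=manip.grab_frame("wrist");T=wpose(f,s);np.savez("pics/w2.npz",T=T,**f)
cv2.imwrite("pics/w2.png",f["img"]);blobs(f,T,.08,(.4,.7,-.33,-.08))
goto(s,[.4756,-.1774,.094],65)
E
```

```text
t 4.6 p [ 0.4754 -0.1775  0.2299] x [-0.424 -0.906 -0.   ] y [-0.  0. -1.] F [-0.3  0.7 -0.1] M [0.01 0.02 0.  ] w 1.0
[306, 22, 17, 23, 298] topz 0.0931 centre [ 0.6111 -0.2433  0.0931] mean [ 0.611  -0.2436  0.0931]
[303, 92, 22, 25, 450] topz 0.0972 centre [ 0.5661 -0.2222  0.0972] mean [ 0.5661 -0.2221  0.0972]
[302, 157, 23, 26, 433] topz 0.1129 centre [ 0.5214 -0.2008  0.1129] mean [ 0.5213 -0.2008  0.1128]
[299, 212, 29, 40, 945] topz 0.1297 centre [ 0.4769 -0.1795  0.1297] mean [ 0.4767 -0.1795  0.1295]
turn [ 0.003 -0.015 -0.004] shift [-7.000e-03  5.436e+00  4.000e-03]
```

>>> drive_tool(motion=[[[0.04,0.9,0.06],[0,0,0],-1],[[0,0.9,0],[0,0,0],-1],[[0,0.9,0],[0,0,0],-1],[[0,0.9,0],[0,0,0],-1],[[0,0.9,0],[0,0,0],-1],[[0,0.93,0],[0,0,0],-1],[[0,0,0],[0,0,0],-1],[[0,0,0],[0,0,0],-1]])

```text
time: 5.45
tool_pos: [0.4768, -0.1775, 0.0943]
tool_rot: [0.381, -0.381, 0.596, -0.596]
contact_force: [-0.0, -0.8, 0.5]
gripper_width: 0.998
```

>>> drive_tool(motion=[[[0,0,0],[0,0,0],1],[[0,0,0],[0,0,0],1],[[0,0,0],[0,0,0],1],[[0,0,0],[0,0,0],1],[[0,0,0],[0,0,0],1],[[0,0,0],[0,0,0],1],[[0,0,0],[0,0,0],1],[[0,0,0],[0,0,0],1],[[0,0,0],[0,0,0],1],[[0,0,0],[0,0,0],1]])

```text
time: 6.45
tool_pos: [0.4773, -0.1784, 0.0947]
tool_rot: [-0.38, 0.38, -0.596, 0.596]
contact_force: [-0.4, 0.5, 4.6]
gripper_width: 0.249
```

>>> drive_tool(motion=[[[0,-0.3,0],[0,0,0],1],[[0,-0.6,0],[0,0,0],1],[[0,-0.9,0],[0,0,0],1],[[0,-0.9,0],[0,0,0],1],[[0,-0.9,0],[0,0,0],1],[[0,-0.6,0],[0,0,0],1],[[0,0,0],[0,0,0],1],[[0,0,0],[0,0,0],1]])

```text
time: 7.25
tool_pos: [0.4766, -0.178, 0.1987]
tool_rot: [0.38, -0.38, 0.596, -0.596]
contact_force: [-0.4, -1.0, -3.8]
gripper_width: 0.244
```

```bash
python3 - <<'E'
from h import *
from plant import manip
s=manip.state();show(s);f=manip.grab_frame("wrist");T=wpose(f,s);np.savez("pics/w3.npz",T=T,**f)
cv2.imwrite("pics/w3.png",f["img"][120:480,160:480])
goto(s,[.4562,.0655,.20],114-180)
E
```

```text
t 7.25 p [ 0.4766 -0.178   0.1987] x [-0.421 -0.907 -0.   ] y [-0.001  0.    -1.   ] F [-0.4 -1.  -3.8] M [-0.02 -0.02 -0.  ] w 0.244
turn [ 6.000e-03 -9.785e+00 -4.000e-03] shift [-9.23  -0.052  3.215]
```

View pics/w3.png

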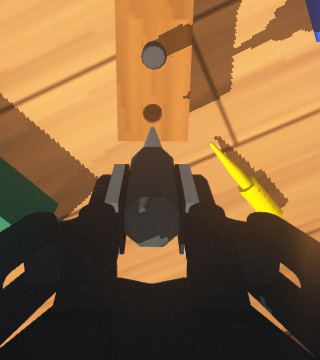

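The picture shows the drift held straight, with its tip at crop (152,127), which is pixel (312,247). That agrees with the calibration to within about 0.7 mm. Next I'll carry it to the bearing.

>>> drive_tool(motion=[[[0,-0.04,0],[0,-0.978,0],1],[[0,-0.04,0],[0,-0.978,0],1],[[0,-0.04,0],[0,-0.978,0],1],[[0,-0.04,0],[0,-0.978,0],1],[[0,-0.04,0],[0,-0.978,0],1],[[0,-0.04,0],[0,-0.978,0],1],[[0,-0.04,0],[0,-0.978,0],1],[[0,-0.04,0],[0,-0.978,0],1],[[0,-0.04,0],[0,-0.978,0],1],[[0,-0.04,0],[0,-0.978,0],1]])

```text
time: 8.3
tool_pos: [0.476, -0.1776, 0.2069]
tool_rot: [-0.594, 0.594, -0.386, 0.383]
contact_force: [-0.5, -0.3, -1.5]
gripper_width: 0.246
```

>>> drive_tool(motion=[[[-0.5,0,0.15],[0,0,0],1],[[-0.9,0,0.32],[0,0,0],1],[[-0.9,0,0.32],[0,0,0],1],[[-0.9,0,0.32],[0,0,0],1],[[-0.9,0,0.32],[0,0,0],1],[[-0.9,0,0.32],[0,0,0],1],[[-0.9,0,0.32],[0,0,0],1],[[-0.9,0,0.32],[0,0,0],1],[[-0.9,0,0.32],[0,0,0],1],[[-0.9,0,0.32],[0,0,0],1],[[-0.64,0,0.19],[0,0,0],1],[[0,0,0],[0,0,0],1]])

```text
time: 9.5
tool_pos: [0.4552, 0.0678, 0.2078]
tool_rot: [-0.593, 0.593, -0.386, 0.384]
contact_force: [0.2, -0.1, -1.5]
gripper_width: 0.241
```

>>> drive_tool(motion=[[[0,0,0],[0,0,0],1],[[0,0,0],[0,0,0],1]])

```text
time: 9.7
tool_pos: [0.4563, 0.0653, 0.2085]
tool_rot: [-0.593, 0.593, -0.386, 0.385]
contact_force: [0.8, -0.4, -2.4]
gripper_width: 0.244
```

```bash
python3 - <<'E'
from h import *
from plant import manip
s=manip.state();show(s);f=manip.grab_frame("wrist");T=wpose(f,s);np.savez("pics/w4.npz",T=T,**f)
p,r=pose(s);print("rel hole, tool mm",(r.inv().apply(p-np.array([.45622,.06549,.088]))*1000).round(2))
cv2.imwrite("pics/w4.png",cv2.resize(f["img"][200:280,260:370],(800,582),interpolation=cv2.INTER_CUBIC))
E
```

```text
t 9.7 p [0.4563 0.0653 0.2085] x [ 0.405 -0.914 -0.   ] y [-0.001 -0.    -1.   ] F [ 0.8 -0.4 -2.4] M [-0.01 -0.05 -0.04] w 0.244
rel hole, tool mm [ 1.8000e-01 -1.2053e+02 -1.2000e-01]
```

View pics/w4.png

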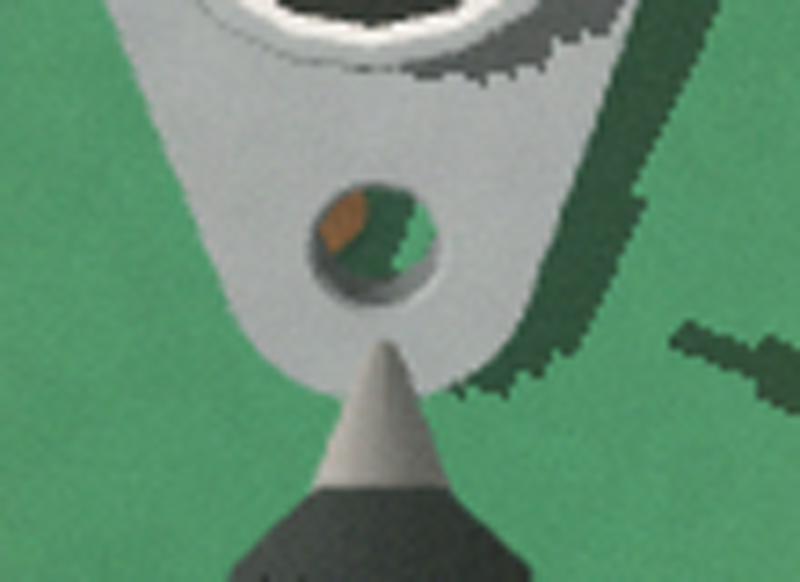

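The view shows the tip at crop (387,342) and the hole centred at (374,243), with the brown crescent again on the left. The tip sits about 1.3 mm to the + side of the hole centre, so I'll shift −5 mm in x and descend to just above the flange.

>>> drive_tool(motion=[[[-0.1,0,0],[0,0,0],1],[[-0.1,0.3,0],[0,0,0],1],[[0,0.5,0],[0,0,0],1],[[0,0.4,0],[0,0,0],1],[[0,0.1,0],[0,0,0],1],[[0,0,0],[0,0,0],1],[[0,0,0],[0,0,0],1]])

```text
time: 10.45
tool_pos: [0.4547, 0.0701, 0.1766]
tool_rot: [0.593, -0.593, 0.385, -0.385]
contact_force: [0.2, 0.0, -2.2]
gripper_width: 0.251
```

>>> drive_tool(motion=[[[0,0.08,0],[0,0,0],1],[[0,0.08,0],[0,0,0],1],[[0,0.08,0],[0,0,0],1],[[0,0.08,0],[0,0,0],1],[[0,0,0],[0,0,0],1]])

```text
time: 10.95
tool_pos: [0.4543, 0.0702, 0.1681]
tool_rot: [-0.593, 0.593, -0.385, 0.385]
contact_force: [0.2, 0.8, -1.5]
gripper_width: 0.245
```

>>> drive_tool(motion=[[[0,0.08,0],[0,0,0],1],[[0,0.08,0],[0,0,0],1],[[0,0.04,0],[0,0,0],1],[[0,0,0],[0,0,0],1]])

```text
time: 11.35
tool_pos: [0.4546, 0.07, 0.1634]
tool_rot: [-0.593, 0.593, -0.385, 0.385]
contact_force: [0.6, -0.8, -3.3]
gripper_width: 0.246
```

>>> drive_tool(motion=[[[0,0.04,0],[0,0,0],1],[[0,0.04,0],[0,0,0],1],[[0,0.04,0],[0,0,0],1],[[0,0,0],[0,0,0],1]])

```text
time: 11.75
tool_pos: [0.4548, 0.07, 0.1606]
tool_rot: [-0.593, 0.593, -0.385, 0.385]
contact_force: [-0.1, -1.3, -1.6]
gripper_width: 0.243
```

>>> drive_tool(motion=[[[0,0.04,0],[0,0,0],1],[[0,0.02,0],[0,0,0],1],[[0,0,0],[0,0,0],1]])

```text
time: 12.05
tool_pos: [0.4548, 0.07, 0.1592]
tool_rot: [-0.593, 0.593, -0.385, 0.386]
contact_force: [1.1, -2.3, -0.5]
gripper_width: 0.246
```

>>> drive_tool(motion=[[[0,0.03,0],[0,0,0],1],[[0,0.02,0],[0,0,0],1],[[0,0,0],[0,0,0],1]])

```text
time: 12.35
tool_pos: [0.4548, 0.07, 0.158]
tool_rot: [-0.593, 0.593, -0.385, 0.386]
contact_force: [1.8, -3.4, -0.8]
gripper_width: 0.246
```

>>> drive_tool(motion=[[[0,0.03,0],[0,0,0],1],[[0,0.03,0],[0,0,0],1],[[0,0,0],[0,0,0],1]])

```text
time: 12.65
tool_pos: [0.4548, 0.0699, 0.1564]
tool_rot: [-0.593, 0.593, -0.385, 0.386]
contact_force: [1.6, -3.9, -0.1]
gripper_width: 0.245
```

>>> drive_tool(motion=[[[-0.02,0.02,0],[0,0,0],1],[[-0.02,0.02,0],[0,0,0],1],[[0,0,0],[0,0,0],1]])

```text
time: 12.95
tool_pos: [0.4548, 0.0703, 0.156]
tool_rot: [-0.593, 0.593, -0.384, 0.386]
contact_force: [2.4, -6.1, 1.8]
gripper_width: 0.248
```

>>> drive_tool(motion=[[[-0.02,0,0],[0,0,0],1],[[-0.02,0,0],[0,0,0],1],[[0,0,0],[0,0,0],1]])

```text
time: 13.25
tool_pos: [0.4547, 0.0706, 0.156]
tool_rot: [-0.592, 0.594, -0.384, 0.387]
contact_force: [3.4, -7.7, 0.5]
gripper_width: 0.246
```

>>> drive_tool(motion=[[[-0.02,0,0],[0,0,0],1],[[-0.02,0,0],[0,0,0],1],[[0,0,0],[0,0,0],1]])

```text
time: 13.55
tool_pos: [0.4546, 0.071, 0.1561]
tool_rot: [-0.592, 0.594, -0.383, 0.387]
contact_force: [3.7, -9.2, 0.9]
gripper_width: 0.245
```

>>> drive_tool(motion=[[[-0.02,0,0],[0,0,0],1],[[-0.02,0,0],[0,0,0],1],[[0,0,0],[0,0,0],1]])

```text
time: 13.85
tool_pos: [0.4544, 0.0713, 0.1561]
tool_rot: [-0.592, 0.594, -0.383, 0.388]
contact_force: [4.4, -10.1, 0.5]
gripper_width: 0.244
```

>>> drive_tool(motion=[[[-0.04,0,0],[0,0,0],1],[[-0.04,0,0],[0,0,0],1],[[0,0,0],[0,0,0],1]])

```text
time: 14.15
tool_pos: [0.4537, 0.0732, 0.1561]
tool_rot: [-0.592, 0.594, -0.383, 0.388]
contact_force: [4.7, -11.1, -0.3]
gripper_width: 0.246
```

>>> drive_tool(motion=[[[-0.04,0,0],[0,0,0],1],[[-0.04,0,0],[0,0,0],1],[[0,0,0],[0,0,0],1]])

```text
time: 14.45
tool_pos: [0.4529, 0.075, 0.1562]
tool_rot: [-0.592, 0.594, -0.383, 0.388]
contact_force: [4.7, -10.7, 0.2]
gripper_width: 0.248
```

>>> drive_tool(motion=[[[-0.04,0,0],[0,0,0],1],[[-0.04,0,0],[0,0,0],1],[[0,0,0],[0,0,0],1]])

```text
time: 14.75
tool_pos: [0.4522, 0.0769, 0.1562]
tool_rot: [-0.592, 0.594, -0.383, 0.388]
contact_force: [5.1, -9.7, -0.7]
gripper_width: 0.248
```

```bash
python3 -c "
from h import *
from plant import manip
show(manip.state())"
```

```text
t 14.75 p [0.4522 0.0769 0.1562] x [ 0.406 -0.914  0.008] y [ 0.005 -0.007 -1.   ] F [ 5.1 -9.7 -0.7] M [-2.59 -1.32 -0.03] w 0.248
```

>>> drive_tool(motion=[[[0,0.05,0],[0,0,0],1],[[0,0.05,0],[0,0,0],1],[[0,0.05,0],[0,0,0],1],[[0,0,0],[0,0,0],1]])

```text
time: 15.15
tool_pos: [0.4527, 0.0767, 0.1537]
tool_rot: [-0.592, 0.594, -0.382, 0.388]
contact_force: [4.3, -12.1, 4.2]
gripper_width: 0.243
```

>>> drive_tool(motion=[[[0,0.05,0],[0,0,0],1],[[0,0.05,0],[0,0,0],1],[[0,0.05,0],[0,0,0],1],[[0,0,0],[0,0,0],1]])

```text
time: 15.55
tool_pos: [0.4528, 0.0766, 0.1501]
tool_rot: [-0.592, 0.594, -0.382, 0.388]
contact_force: [4.1, -11.4, 5.2]
gripper_width: 0.247
```

```bash
python3 -c "
from h import *
from plant import manip
show(manip.state())"
```

```text
t 15.55 p [0.4528 0.0766 0.1501] x [ 0.406 -0.914  0.009] y [ 0.006 -0.007 -1.   ] F [  4.1 -11.4   5.2] M [-2.73 -0.86 -0.03] w 0.247
```

>>> drive_tool(motion=[[[0,0.05,0],[0,0,0],1],[[0,0.05,0],[0,0,0],1],[[0,0.05,0],[0,0,0],1],[[0,0,0],[0,0,0],1]])

```text
time: 15.95
tool_pos: [0.4527, 0.0767, 0.1463]
tool_rot: [-0.592, 0.594, -0.382, 0.388]
contact_force: [3.5, -11.3, 4.8]
gripper_width: 0.25
```

>>> drive_tool(motion=[[[0,0.05,0],[0,0,0],1],[[0,0.05,0],[0,0,0],1],[[0,0.05,0],[0,0,0],1],[[0,0,0],[0,0,0],1]])

```text
time: 16.35
tool_pos: [0.4527, 0.0767, 0.1425]
tool_rot: [-0.592, 0.594, -0.382, 0.388]
contact_force: [3.6, -12.1, 4.6]
gripper_width: 0.25
```

```bash
python3 -c "
from h import *
from plant import manip
show(manip.state())"
```

```text
t 16.35 p [0.4527 0.0767 0.1425] x [ 0.406 -0.914  0.009] y [ 0.006 -0.007 -1.   ] F [  3.6 -12.1   4.6] M [-2.7  -0.79  0.02] w 0.25
```

>>> drive_tool(motion=[[[0,0.05,0],[0,0,0],1],[[0,0.05,0],[0,0,0],1],[[0,0.05,0],[0,0,0],1],[[0,0,0],[0,0,0],1]])

```text
time: 16.75
tool_pos: [0.4527, 0.0767, 0.1388]
tool_rot: [-0.592, 0.594, -0.382, 0.388]
contact_force: [3.7, -12.1, 5.5]
gripper_width: 0.25
```

>>> drive_tool(motion=[[[0,0.04,0],[0,0,0],1],[[0,0.04,0],[0,0,0],1],[[0,0.04,0],[0,0,0],1],[[0,0,0],[0,0,0],1]])

```text
time: 17.15
tool_pos: [0.4527, 0.0768, 0.1358]
tool_rot: [-0.592, 0.594, -0.382, 0.388]
contact_force: [2.9, -11.4, 5.3]
gripper_width: 0.244
```

```bash
python3 -c "
from h import *
from plant import manip
show(manip.state())"
```

```text
t 17.15 p [0.4527 0.0768 0.1358] x [ 0.406 -0.914  0.008] y [ 0.005 -0.007 -1.   ] F [  2.9 -11.4   5.3] M [-2.59 -0.7  -0.  ] w 0.244
```

>>> drive_tool(motion=[[[0.02,0.04,0],[0,0,0],1],[[0.02,0.04,0],[0,0,0],1],[[0,0.04,0],[0,0,0],1],[[0,0,0],[0,0,0],1]])

```text
time: 17.55
tool_pos: [0.4528, 0.0762, 0.1325]
tool_rot: [-0.592, 0.594, -0.383, 0.388]
contact_force: [2.5, -11.3, 5.0]
gripper_width: 0.249
```

>>> drive_tool(motion=[[[0.02,0.04,0],[0,0,0],1],[[0.02,0.04,0],[0,0,0],1],[[0,0,0],[0,0,0],1]])

```text
time: 17.85
tool_pos: [0.4529, 0.0757, 0.1301]
tool_rot: [-0.592, 0.594, -0.383, 0.387]
contact_force: [4.2, -9.2, 4.2]
gripper_width: 0.243
```

```bash
python3 -c "
from h import *
from plant import manip
s=manip.state();show(s)
f=manip.grab_frame('wrist');np.savez('pics/w5.npz',T=wpose(f,s),**f)
cv2.imwrite('pics/w5.png',cv2.resize(f['img'][170:290,230:390],(800,600),interpolation=cv2.INTER_CUBIC))"
```

```text
t 17.85 p [0.4529 0.0757 0.1301] x [ 0.406 -0.914  0.006] y [ 0.004 -0.005 -1.   ] F [ 4.2 -9.2  4.2] M [-2.02 -0.64 -0.01] w 0.243
```

View pics/w5.png

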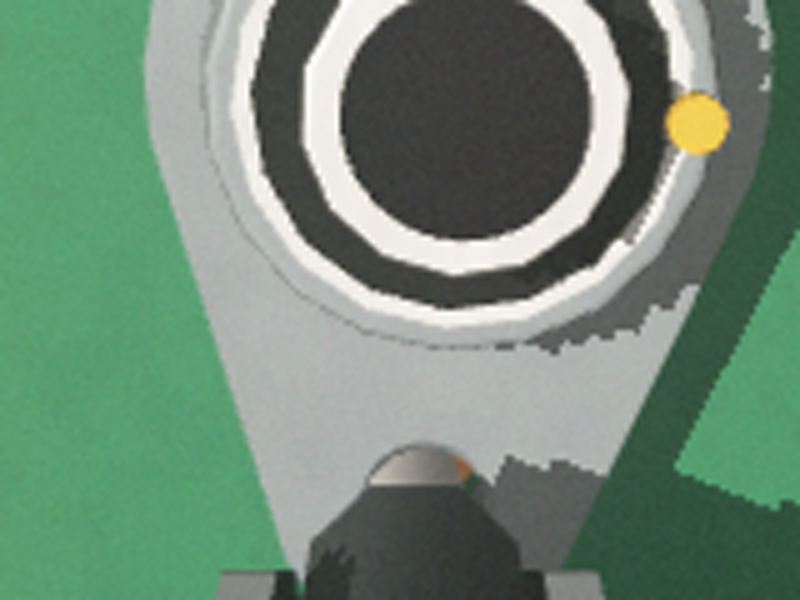

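>>> drive_tool(motion=[[[0,0.04,0],[0,0,0],1],[[0,0.04,0],[0,0,0],1],[[0,0.02,0],[0,0,0],1],[[0,0,0],[0,0,0],1]])

```text
time: 18.3
tool_pos: [0.453, 0.0755, 0.1279]
tool_rot: [-0.592, 0.594, -0.383, 0.387]
contact_force: [3.3, -9.9, 4.2]
gripper_width: 0.248
```

>>> drive_tool(motion=[[[0,0.04,0],[0,0,0],1],[[0,0.04,0],[0,0,0],1],[[0,0.02,0],[0,0,0],1],[[0,0,0],[0,0,0],1]])

```text
time: 18.7
tool_pos: [0.453, 0.0753, 0.1252]
tool_rot: [-0.592, 0.594, -0.383, 0.388]
contact_force: [4.1, -10.8, 4.5]
gripper_width: 0.246
```

```bash
python3 -c "
from h import *
from plant import manip
s=manip.state();show(s)"
```

```text
t 18.7 p [0.453  0.0753 0.1252] x [ 0.406 -0.914  0.007] y [ 0.004 -0.006 -1.   ] F [  4.1 -10.8   4.5] M [-2.34 -0.66  0.04] w 0.246
```

>>> drive_tool(motion=[[[0,0.04,0],[0,0,0],1],[[0,0.04,0],[0,0,0],1],[[0,0,0],[0,0,0],1]])

```text
time: 19.0
tool_pos: [0.4531, 0.0752, 0.1232]
tool_rot: [-0.592, 0.594, -0.383, 0.388]
contact_force: [3.4, -10.4, 3.7]
gripper_width: 0.254
```

>>> drive_tool(motion=[[[0,0.04,0],[0,0,0],1],[[0,0.04,0],[0,0,0],1],[[0,0,0],[0,0,0],1]])

```text
time: 19.3
tool_pos: [0.4531, 0.0751, 0.1212]
tool_rot: [-0.592, 0.594, -0.383, 0.388]
contact_force: [3.1, -11.3, 3.5]
gripper_width: 0.247
```

```bash
python3 -c "
from h import *
from plant import manip
s=manip.state();show(s)"
```

```text
t 19.3 p [0.4531 0.0751 0.1212] x [ 0.406 -0.914  0.007] y [ 0.004 -0.006 -1.   ] F [  3.1 -11.3   3.5] M [-2.37 -0.7   0.03] w 0.247
```

>>> drive_tool(motion=[[[0,0.04,0],[0,0,0],1],[[0,0.04,0],[0,0,0],1],[[0,0,0],[0,0,0],1]])

```text
time: 19.6
tool_pos: [0.4531, 0.0751, 0.1192]
tool_rot: [-0.592, 0.594, -0.383, 0.388]
contact_force: [3.3, -11.7, 2.9]
gripper_width: 0.245
```

>>> drive_tool(motion=[[[0,0.04,0],[0,0,0],1],[[0,0.04,0],[0,0,0],1],[[0,0,0],[0,0,0],1]])

```text
time: 19.9
tool_pos: [0.4531, 0.0751, 0.1173]
tool_rot: [-0.592, 0.594, -0.383, 0.388]
contact_force: [2.9, -11.6, 4.0]
gripper_width: 0.245
```

```bash
python3 -c "
from h import *
from plant import manip
s=manip.state();show(s)"
```

```text
t 19.9 p [0.4531 0.0751 0.1173] x [ 0.406 -0.914  0.007] y [ 0.004 -0.006 -1.   ] F [  2.9 -11.6   4. ] M [-2.44 -0.68 -0.01] w 0.245
```

>>> drive_tool(motion=[[[0,0.04,0],[0,0,0],1],[[0,0.04,0],[0,0,0],1],[[0,0,0],[0,0,0],1]])

```text
time: 20.2
tool_pos: [0.4532, 0.075, 0.1154]
tool_rot: [-0.592, 0.594, -0.383, 0.388]
contact_force: [3.0, -11.5, 4.5]
gripper_width: 0.251
```

>>> drive_tool(motion=[[[0,0.04,0],[0,0,0],1],[[0,0.04,0],[0,0,0],1],[[0,0,0],[0,0,0],1]])

```text
time: 20.5
tool_pos: [0.4532, 0.0749, 0.1133]
tool_rot: [-0.592, 0.594, -0.383, 0.388]
contact_force: [3.3, -12.6, 4.5]
gripper_width: 0.242
```

>>> drive_tool(motion=[[[0,0.04,0],[0,0,0],1],[[0,0,0],[0,0,0],1]])

```text
time: 20.7
tool_pos: [0.4532, 0.0749, 0.1123]
tool_rot: [-0.592, 0.594, -0.383, 0.388]
contact_force: [3.9, -12.5, 4.4]
gripper_width: 0.243
```

```bash
python3 -c "
from h import *
from plant import manip
s=manip.state();show(s)"
```

```text
t 20.7 p [0.4532 0.0749 0.1123] x [ 0.406 -0.914  0.008] y [ 0.004 -0.007 -1.   ] F [  3.9 -12.5   4.4] M [-2.62 -0.69 -0.02] w 0.243
```

>>> drive_tool(motion=[[[0.04,0,0],[0,0,0],1],[[0.03,0,0],[0,0,0],1],[[0,0,0],[0,0,0],1]])

```text
time: 21.0
tool_pos: [0.4532, 0.0745, 0.1117]
tool_rot: [-0.592, 0.593, -0.384, 0.387]
contact_force: [2.5, -8.5, 1.8]
gripper_width: 0.247
```

>>> drive_tool(motion=[[[0.03,0,0],[0,0,0],1],[[0,0,0],[0,0,0],1],[[0,0,0],[0,0,0],1]])

```text
time: 21.3
tool_pos: [0.4532, 0.0744, 0.1114]
tool_rot: [-0.593, 0.593, -0.384, 0.386]
contact_force: [2.5, -7.7, 1.9]
gripper_width: 0.247
```

```bash
python3 -c "
from h import *
from plant import manip
s=manip.state();show(s)"
```

```text
t 21.3 p [0.4532 0.0744 0.1114] x [ 0.406 -0.914  0.003] y [ 0.002 -0.002 -1.   ] F [ 2.5 -7.7  1.9] M [-1.32 -0.5  -0.04] w 0.247
```

>>> drive_tool(motion=[[[0.04,0,0],[0,0,0],1],[[0.04,0,0],[0,0,0],1],[[0,0,0],[0,0,0],1],[[0,0,0],[0,0,0],1]])

```text
time: 21.7
tool_pos: [0.453, 0.0737, 0.1103]
tool_rot: [0.593, -0.593, 0.386, -0.385]
contact_force: [2.3, -1.5, -2.1]
gripper_width: 0.246
```

>>> drive_tool(motion=[[[0.04,0,0],[0,0,0],1],[[0,0,0],[0,0,0],1],[[0,0,0],[0,0,0],1]])

```text
time: 22.0
tool_pos: [0.453, 0.0731, 0.1101]
tool_rot: [0.593, -0.593, 0.386, -0.385]
contact_force: [0.7, 2.6, -1.8]
gripper_width: 0.243
```

```bash
python3 -c "
from h import *
from plant import manip
s=manip.state();show(s)"
```

```text
t 22.0 p [0.453  0.0731 0.1101] x [ 0.406 -0.914 -0.002] y [-0.001  0.002 -1.   ] F [ 0.7  2.6 -1.8] M [ 0.46 -0.19 -0.06] w 0.243
```

>>> drive_tool(motion=[[[-0.02,0,0],[0,0,0],1],[[0,0,0],[0,0,0],1],[[0,-0.1,0],[0,0,0],1],[[0,-0.2,0],[0,0,0],1],[[0,-0.2,0],[0,0,0],1],[[0,0,0],[0,0,0],1]])

```text
time: 22.6
tool_pos: [0.4535, 0.073, 0.1242]
tool_rot: [0.593, -0.593, 0.385, -0.385]
contact_force: [0.2, 2.9, -0.9]
gripper_width: 0.249
```

>>> drive_tool(motion=[[[0,-0.3,0],[0,0,0],1],[[0,-0.5,0],[0,0,0],1],[[0,-0.7,0],[0,0,0],1],[[0,-0.8,0],[0,0,0],1],[[0,-0.8,0],[0,0,0],1],[[0,-0.5,0],[0,0,0],1],[[0,0,0],[0,0,0],1],[[0,0,0],[0,0,0],1]])

```text
time: 23.4
tool_pos: [0.4532, 0.0727, 0.213]
tool_rot: [-0.593, 0.593, -0.385, 0.385]
contact_force: [0.9, -1.1, -1.8]
gripper_width: 0.245
```

```bash
python3 -c "
from h import *
from plant import manip
s=manip.state();show(s)
f=manip.grab_frame('wrist');np.savez('pics/w6.npz',T=wpose(f,s),**f)
cv2.imwrite('pics/w6.png',cv2.resize(f['img'][200:280,260:370],(800,582),interpolation=cv2.INTER_CUBIC))
goto(s,[.4768,-.178,.21],65)"
```

```text
t 23.4 p [0.4532 0.0727 0.213 ] x [ 0.406 -0.914  0.   ] y [-0. -0. -1.] F [ 0.9 -1.1 -1.8] M [-0.04  0.01  0.03] w 0.245
turn [2.000e-03 9.793e+00 5.000e-03] shift [8.691 0.118 5.094]
```

View pics/w6.png

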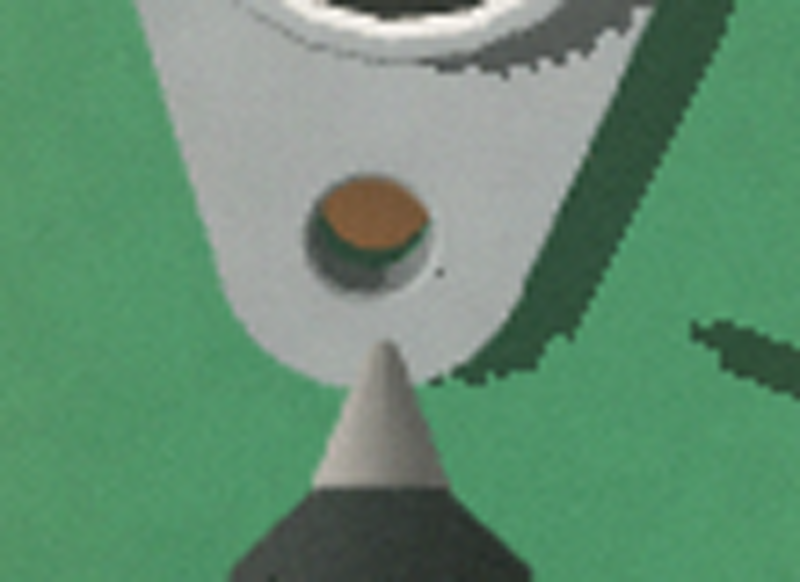

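The holes now overlap almost fully: the flange hole is at crop (369,235) and the brown web opening centres near x=376. The drift sits unchanged in the grip. Next I'll return it to the block.

>>> drive_tool(motion=[[[0,0,0],[0,0.979,0],1],[[0,0,0],[0,0.979,0],1],[[0,0,0],[0,0.979,0],1],[[0,0,0],[0,0.979,0],1],[[0,0,0],[0,0.979,0],1],[[0,0,0],[0,0.979,0],1],[[0,0,0],[0,0.979,0],1],[[0,0,0],[0,0.979,0],1],[[0,0,0],[0,0.979,0],1],[[0,0,0],[0,0.979,0],1]])

```text
time: 24.45
tool_pos: [0.4525, 0.0728, 0.2113]
tool_rot: [0.378, -0.38, 0.597, -0.596]
contact_force: [0.2, 0.4, -1.6]
gripper_width: 0.247
```

>>> drive_tool(motion=[[[0.5,0,0.29],[0,0,0],1],[[0.9,0,0.53],[0,0,0],1],[[0.9,0,0.53],[0,0,0],1],[[0.9,0,0.53],[0,0,0],1],[[0.9,0,0.53],[0,0,0],1],[[0.9,0,0.53],[0,0,0],1],[[0.9,0,0.53],[0,0,0],1],[[0.9,0,0.53],[0,0,0],1],[[0.9,0,0.53],[0,0,0],1],[[0.99,0,0.56],[0,0,0],1],[[0,0,0],[0,0,0],1],[[0,0,0],[0,0,0],1]])

```text
time: 25.65
tool_pos: [0.4762, -0.1776, 0.2115]
tool_rot: [0.379, -0.38, 0.598, -0.595]
contact_force: [-0.0, 1.0, -2.1]
gripper_width: 0.247
```

```bash
python3 -c "
from h import *
from plant import manip
w=np.load('pics/w6.npz');px=lambda x,y:(260+x/7.2727-.4,200+y/7.275-.4)
print('flange',ray(w,*px(369,235),.088,w['T']))
s=manip.state();show(s)
goto(s,[.4768,-.1782,.094],65)"
```

```text
flange [0.45285036 0.07343717 0.088     ]
t 25.65 p [ 0.4762 -0.1776  0.2115] x [-0.423 -0.906 -0.001] y [-0.003  0.002 -1.   ] F [-0.   1.  -2.1] M [-0.01 -0.01 -0.  ] w 0.247
turn [ 0.036 -0.008 -0.006] shift [0.011 4.701 0.03 ]
```

>>> drive_tool(motion=[[[0.01,0.5,0.03],[0,0,0],1],[[0,0.7,0],[0,0,0],1],[[0,0.5,0],[0,0,0],1],[[0,0,0],[0,0,0],1],[[0,0,0],[0,0,0],1]])

```text
time: 26.15
tool_pos: [0.4773, -0.1777, 0.17]
tool_rot: [0.38, -0.38, 0.596, -0.596]
contact_force: [0.3, -0.1, -1.8]
gripper_width: 0.248
```

>>> drive_tool(motion=[[[0,0.2,0],[0,0,0],1],[[0,0.2,0],[0,0,0],1],[[0,0.2,0],[0,0,0],1],[[0,0.2,0],[0,0,0],1],[[0,0,0],[0,0,0],1]])

```text
time: 26.65
tool_pos: [0.477, -0.178, 0.1494]
tool_rot: [0.38, -0.38, 0.597, -0.596]
contact_force: [0.3, 0.3, -1.9]
gripper_width: 0.246
```

>>> drive_tool(motion=[[[0,0.25,0],[0,0,0],1],[[0,0.25,0],[0,0,0],1],[[0,0.25,0],[0,0,0],1],[[0,0.25,0],[0,0,0],1],[[0,0,0],[0,0,0],1]])

```text
time: 27.15
tool_pos: [0.4767, -0.1779, 0.124]
tool_rot: [0.38, -0.38, 0.597, -0.595]
contact_force: [-1.0, -0.7, -2.1]
gripper_width: 0.245
```

```bash
python3 -c "
from h import *
from plant import manip
s=manip.state();show(s)
goto(s,[.4768,-.1782,.094],65)"
```

```text
t 27.15 p [ 0.4767 -0.1779  0.124 ] x [-0.422 -0.906 -0.   ] y [-0.002  0.001 -1.   ] F [-1.  -0.7 -2.1] M [ 0.03 -0.    0.03] w 0.245
turn [ 0.03   0.004 -0.002] shift [0.011 1.201 0.008]
```

>>> drive_tool(motion=[[[0,0.25,0],[0,0,0],1],[[0,0.25,0],[0,0,0],1],[[0,0.25,0],[0,0,0],1],[[0,0.2,0],[0,0,0],1],[[0,0.14,0],[0,0,0],1],[[0,0.06,0],[0,0,0],1],[[0,0,0],[0,0,0],1]])

```text
time: 27.85
tool_pos: [0.4775, -0.1782, 0.0966]
tool_rot: [0.38, -0.38, 0.596, -0.596]
contact_force: [0.2, 1.1, -1.7]
gripper_width: 0.246
```

>>> drive_tool(motion=[[[0,0,0],[0,0,0],0.3],[[0,0,0],[0,0,0],0],[[0,0,0],[0,0,0],-0.4],[[0,0,0],[0,0,0],-0.5],[[0,0,0],[0,0,0],-0.5],[[0,0,0],[0,0,0],-0.5]])

```text
time: 28.45
tool_pos: [0.4776, -0.1783, 0.0969]
tool_rot: [-0.38, 0.38, -0.596, 0.596]
contact_force: [0.4, -0.2, -0.5]
gripper_width: 0.753
```

>>> drive_tool(motion=[[[0,-0.3,0],[0,0,0],-0.5],[[0,-0.9,0],[0,0,0],-0.5],[[0,-0.9,0],[0,0,0],-0.5],[[0,-0.9,0],[0,0,0],-0.5],[[0,-0.8,0],[0,0,0],-0.5],[[0,0,0],[0,0,0],-0.5],[[0,0,0],[0,0,0],-0.5]])

```text
time: 29.15
tool_pos: [0.4777, -0.1784, 0.1921]
tool_rot: [-0.38, 0.38, -0.596, 0.597]
contact_force: [0.4, 0.8, -0.2]
gripper_width: 0.747
```

```bash
python3 -c "
from h import *
from plant import manip
s=manip.state();show(s);f=manip.grab_frame('wrist');blobs(f,wpose(f,s),.08,(.4,.7,-.33,-.08))
goto(s,[.5663,-.2215,.19],65)"
```

```text
t 29.15 p [ 0.4777 -0.1784  0.1921] x [-0.422 -0.906  0.   ] y [ 0.001 -0.    -1.   ] F [ 0.4  0.8 -0.2] M [ 0.05  0.02 -0.02] w 0.747
[305, 6, 21, 27, 419] topz 0.0931 centre [ 0.6108 -0.2434  0.0931] mean [ 0.6109 -0.2434  0.0931]
[301, 87, 27, 30, 607] topz 0.0971 centre [ 0.5663 -0.222   0.0971] mean [ 0.5661 -0.2221  0.0971]
[301, 163, 27, 30, 593] topz 0.1129 centre [ 0.5216 -0.201   0.1129] mean [ 0.5214 -0.2008  0.1128]
[295, 225, 33, 48, 1343] topz 0.1298 centre [ 0.4775 -0.1784  0.1298] mean [ 0.4775 -0.1786  0.1296]
turn [-0.01   0.005  0.001] shift [0.066 0.082 3.942]
```

The drift is back, with its top at z=0.1298, upright and within about 1 mm of its start. Now the large bolt.

>>> drive_tool(motion=[[[0.03,0,0.7],[0,0,0],-0.5],[[0.03,0,0.9],[0,0,0],-0.5],[[0,0,0.9],[0,0,0],-0.5],[[0,0.2,0.9],[0,0,0],-0.5],[[0,0.6,0.54],[0,0,0],-0.5],[[0,0.9,0],[0,0,0],-0.5],[[0,0.9,0],[0,0,0],-0.5],[[0,0.6,0],[0,0,0],-0.5],[[0,0,0],[0,0,0],-0.5],[[0,0,0],[0,0,0],-0.5]])

```text
time: 30.2
tool_pos: [0.5659, -0.2211, 0.1114]
tool_rot: [0.38, -0.38, 0.597, -0.596]
contact_force: [0.5, 0.5, -0.2]
gripper_width: 0.751
```

```bash
python3 -c "
from h import *
from plant import manip
s=manip.state();show(s)
goto(s,[.5663,-.2215,.086],65)"
```

```text
t 30.2 p [ 0.5659 -0.2211  0.1114] x [-0.422 -0.906 -0.   ] y [-0.001  0.001 -1.   ] F [ 0.5  0.5 -0.2] M [-0.05  0.01  0.02] w 0.751
turn [ 0.012  0.005 -0.001] shift [0.009 1.014 0.022]
```

>>> drive_tool(motion=[[[0,0.5,0.02],[0,0,0],-0.5],[[0,0.51,0],[0,0,0],-0.5],[[0,0,0],[0,0,0],-0.5],[[0,0,0],[0,0,0],0],[[0,0,0],[0,0,0],1],[[0,0,0],[0,0,0],1],[[0,0,0],[0,0,0],1],[[0,0,0],[0,0,0],1],[[0,0,0],[0,0,0],1],[[0,0,0],[0,0,0],1]])

```text
time: 31.2
tool_pos: [0.5672, -0.2217, 0.0874]
tool_rot: [-0.38, 0.38, -0.596, 0.597]
contact_force: [0.3, -0.2, 4.3]
gripper_width: 0.171
```

>>> drive_tool(motion=[[[0,-0.3,0],[0,0,0],1],[[0,-0.5,0],[0,0,0],1],[[0,-0.9,0],[0,0,0],1],[[0,-0.9,0],[0,0,0],1],[[0,-0.9,0],[0,0,0],1],[[0,-0.5,0],[0,0,0],1],[[0,0,0],[0,0,0],1]])

```text
time: 31.9
tool_pos: [0.5678, -0.222, 0.1896]
tool_rot: [-0.381, 0.379, -0.595, 0.598]
contact_force: [-0.3, 0.4, -0.0]
gripper_width: 0.172
```

```bash
python3 -c "
from h import *
from plant import manip
s=manip.state();show(s)
goto(s,[.453,.0731,.19],-66.1)"
```

```text
t 31.9 p [ 0.5678 -0.222   0.1896] x [-0.422 -0.907  0.   ] y [ 0.004 -0.002 -1.   ] F [-0.3  0.4 -0. ] M [-0.05 -0.    0.01] w 0.172
turn [-0.049 -9.775  0.025] shift [-12.654  -0.018   0.584]
```

>>> drive_tool(motion=[[[0,0,0],[0,-0.978,0],1],[[0,0,0],[0,-0.978,0],1],[[0,0,0],[0,-0.978,0],1],[[0,0,0],[0,-0.978,0],1],[[0,0,0],[0,-0.978,0],1],[[0,0,0],[0,-0.978,0],1],[[0,0,0],[0,-0.978,0],1],[[0,0,0],[0,-0.978,0],1],[[0,0,0],[0,-0.978,0],1],[[0,0,0],[-0.05,-0.978,0.02],1]])

```text
time: 32.9
tool_pos: [0.5657, -0.221, 0.1846]
tool_rot: [-0.592, 0.594, -0.387, 0.382]
contact_force: [-0.4, -0.8, -0.7]
gripper_width: 0.173
```

>>> drive_tool(motion=[[[-0.6,0,0.04],[0,0,0],1],[[-1,0,0.05],[0,0,0],1],[[-1,0,0.05],[0,0,0],1],[[-1,0,0.05],[0,0,0],1],[[-1,0,0.05],[0,0,0],1],[[-1,0,0.05],[0,0,0],1],[[-1,0,0.05],[0,0,0],1],[[-1,0,0.05],[0,0,0],1],[[-1,0,0.05],[0,0,0],1],[[-1,0,0.05],[0,0,0],1],[[-1,0,0.05],[0,0,0],1],[[-1,0,0.04],[0,0,0],1]])

```text
time: 34.1
tool_pos: [0.4606, 0.0511, 0.1859]
tool_rot: [-0.591, 0.594, -0.388, 0.384]
contact_force: [0.6, 0.7, 0.7]
gripper_width: 0.17
```

>>> drive_tool(motion=[[[-0.5,0,0],[0,0,0],1],[[-0.5,0,0],[0,0,0],1],[[0,0,0],[0,0,0],1],[[0,0,0],[0,0,0],1]])

```text
time: 34.5
tool_pos: [0.4522, 0.0721, 0.187]
tool_rot: [-0.592, 0.594, -0.387, 0.384]
contact_force: [0.4, 0.1, -0.5]
gripper_width: 0.171
```

```bash
python3 -c "
from h import *
from plant import manip
s=manip.state();show(s)
f=manip.grab_frame('wrist');np.savez('pics/w7.npz',T=wpose(f,s),**f)
cv2.imwrite('pics/w7.png',cv2.resize(f['img'][200:320,230:390],(800,600),interpolation=cv2.INTER_CUBIC))
goto(s,[.453,.0731,.15],-66.1)"
```

```text
t 34.5 p [0.4522 0.0721 0.187 ] x [ 0.405 -0.914 -0.002] y [-0.005 -0.    -1.   ] F [ 0.4  0.1 -0.5] M [-0.02 -0.03  0.02] w 0.171
turn [ 0.05   0.002 -0.018] shift [-0.022  1.48   0.044]
```

View pics/w7.png

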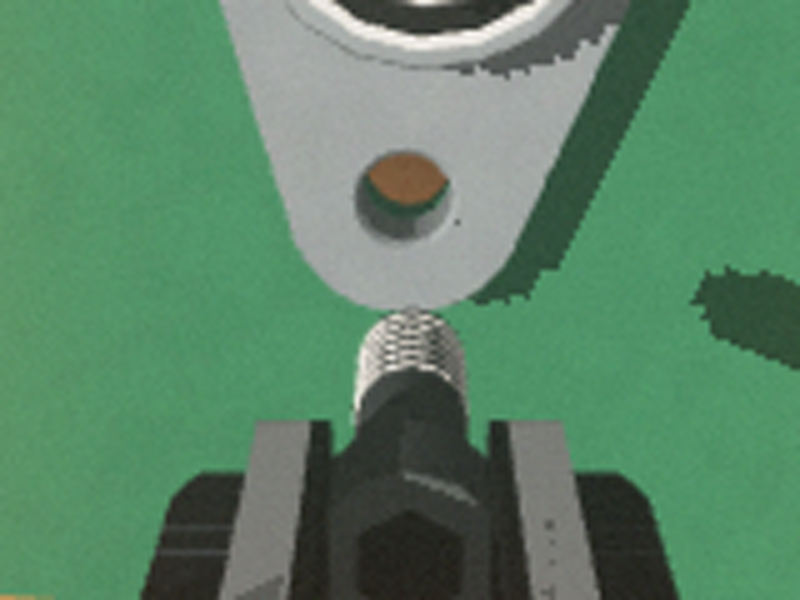

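The bolt is held straight by its head at the pad tips. Its axis is at crop x=411, the hole centre is at (403,196), and the web opening is centred near x=407.

```bash
python3 -c "
from h import *
from plant import manip
w=np.load('pics/w7.npz');T=w['T'];px=lambda x,y:(230+x/5-.4,200+y/5-.4)
h=ray(w,*px(403,196),.088,T);print(h)
s=manip.state();p,r=pose(s);show(s);print('hole-TCP tool mm',r.inv().apply(h-p)*1000)
C=w['T_tool_cam'];K=w['camera_matrix']
for y in (.041,.0,-.01):
  q=K@(np.linalg.inv(C)@np.array([0,y,0,1]))[:3];print(y,((q[:2]/q[2]+.4-[230,200])*5).round(1))
goto(s,h,-66.1)
"
```

```text
[0.45289111 0.07353311 0.088     ]
t 34.55 p [0.4524 0.0719 0.1871] x [ 0.405 -0.914 -0.002] y [-0.005 -0.    -1.   ] F [-0.4 -0.  -0.5] M [-0.02  0.   -0.05] w 0.173
hole-TCP tool mm [-1.10620173 99.07644906  1.53701112]
0.041 [408.3 346.6]
0.0 [408.1 505.6]
-0.01 [408.  557.2]
turn [ 0.049 -0.004 -0.018] shift [-0.051  3.963  0.044]
```

>>> drive_tool(motion=[[[-0.05,0,0.03],[0.049,0,-0.018],1],[[0,0.6,0],[0,0,0],1],[[0,0.8,0],[0,0,0],1],[[0,0.6,0],[0,0,0],1],[[0,0.1,0],[0,0,0],1],[[0,0,0],[0,0,0],1],[[0,0,0],[0,0,0],1]])

```text
time: 35.25
tool_pos: [0.4529, 0.0738, 0.1352]
tool_rot: [0.593, -0.592, 0.385, -0.386]
contact_force: [-0.7, -0.2, -0.8]
gripper_width: 0.171
```

```bash
python3 -c "
from h import *
from plant import manip
s=manip.state();show(s)
goto(s,[.45289,.07353,.088],-66.1)
"
```

```text
t 35.25 p [0.4529 0.0738 0.1352] x [ 0.405 -0.914  0.   ] y [ 0.001  0.    -1.   ] F [-0.7 -0.2 -0.8] M [-0.02 -0.   -0.04] w 0.171
turn [-0.01   0.003  0.   ] shift [ 0.009  1.888 -0.003]
```

>>> drive_tool(motion=[[[0,0.08,0],[0,0,0],1],[[0,0.08,0],[0,0,0],1],[[0,0.08,0],[0,0,0],1],[[0,0,0],[0,0,0],1]])

```text
time: 35.65
tool_pos: [0.4522, 0.0738, 0.1284]
tool_rot: [-0.593, 0.593, -0.386, 0.385]
contact_force: [-0.5, 0.2, -0.7]
gripper_width: 0.172
```

>>> drive_tool(motion=[[[0,0.08,0],[0,0,0],1],[[0,0.08,0],[0,0,0],1],[[0,0,0],[0,0,0],1]])

```text
time: 35.95
tool_pos: [0.4521, 0.0738, 0.1242]
tool_rot: [-0.593, 0.593, -0.386, 0.385]
contact_force: [-0.5, 0.5, -0.8]
gripper_width: 0.171
```

>>> drive_tool(motion=[[[0,0.08,0],[0,0,0],1],[[0,0.08,0],[0,0,0],1],[[0,0,0],[0,0,0],1]])

```text
time: 36.25
tool_pos: [0.4521, 0.0738, 0.1202]
tool_rot: [-0.593, 0.593, -0.386, 0.385]
contact_force: [-0.5, 0.0, -0.4]
gripper_width: 0.171
```

>>> drive_tool(motion=[[[0.01,0.04,0.02],[0,0,0],1],[[0,0.04,0],[0,0,0],1],[[0,0.04,0],[0,0,0],1],[[0,0,0],[0,0,0],1]])

```text
time: 36.65
tool_pos: [0.4528, 0.0738, 0.1174]
tool_rot: [0.593, -0.593, 0.386, -0.385]
contact_force: [0.9, -0.3, -0.3]
gripper_width: 0.169
```

>>> drive_tool(motion=[[[0,0.04,0],[0,0,0],1],[[0,0.04,0],[0,0,0],1],[[0,0,0],[0,0,0],1]])

```text
time: 36.95
tool_pos: [0.4528, 0.0738, 0.1154]
tool_rot: [0.593, -0.593, 0.386, -0.385]
contact_force: [0.2, 0.6, -0.7]
gripper_width: 0.173
```

>>> drive_tool(motion=[[[0,0.04,0],[0,0,0],1],[[0,0.04,0],[0,0,0],1],[[0,0,0],[0,0,0],1]])

```text
time: 37.25
tool_pos: [0.4528, 0.0738, 0.1134]
tool_rot: [0.593, -0.593, 0.386, -0.385]
contact_force: [-1.1, -1.1, -1.6]
gripper_width: 0.173
```

>>> drive_tool(motion=[[[0,0.06,0],[0,0,0],1],[[0,0.06,0],[0,0,0],1],[[0,0.06,0],[0,0,0],1],[[0,0,0],[0,0,0],1]])

```text
time: 37.65
tool_pos: [0.4527, 0.0738, 0.1087]
tool_rot: [-0.593, 0.593, -0.386, 0.385]
contact_force: [-0.4, 0.2, -0.2]
gripper_width: 0.171
```

>>> drive_tool(motion=[[[0,0.08,0],[0,0,0],1],[[0,0.08,0],[0,0,0],1],[[0,0.08,0],[0,0,0],1],[[0,0,0],[0,0,0],1]])

```text
time: 38.05
tool_pos: [0.4526, 0.0738, 0.1026]
tool_rot: [-0.593, 0.593, -0.386, 0.385]
contact_force: [-0.0, -0.6, -0.7]
gripper_width: 0.173
```

>>> drive_tool(motion=[[[0,0.08,0],[0,0,0],1],[[0,0.08,0],[0,0,0],1],[[0,0.08,0],[0,0,0],1],[[0,0.08,0],[0,0,0],1],[[0,0,0],[0,0,0],1]])

```text
time: 38.55
tool_pos: [0.4526, 0.0738, 0.0947]
tool_rot: [-0.593, 0.593, -0.386, 0.385]
contact_force: [0.2, 0.7, -0.2]
gripper_width: 0.173
```

>>> drive_tool(motion=[[[0,0.08,0],[0,0,0],1],[[0,0,0],[0,0,0],1],[[0,0,0],[0,0,0],0.5],[[0,0,0],[0,0,0],0.3],[[0,0,0],[0,0,0],0],[[0,0,0],[0,0,0],0],[[0,0,0],[0,0,0],0],[[0,0,0],[0,0,0],0]])

```text
time: 39.35
tool_pos: [0.4529, 0.0738, 0.0931]
tool_rot: [0.593, -0.593, 0.386, -0.385]
contact_force: [0.5, 0.5, 0.1]
gripper_width: 0.496
```

>>> drive_tool(motion=[[[0,-0.2,0],[0,0,0],0],[[0,-0.6,0],[0,0,0],0],[[0,-0.9,0],[0,0,0],0],[[0,-0.9,0],[0,0,0],0],[[0,-0.9,0],[0,0,0],0],[[0,-0.5,0],[0,0,0],0],[[0,0,0],[0,0,0],0]])

```text
time: 40.05
tool_pos: [0.4543, 0.0738, 0.1955]
tool_rot: [0.594, -0.592, 0.384, -0.387]
contact_force: [-0.2, -0.0, 0.0]
gripper_width: 0.498
```

```bash
python3 -c "
from h import *
from plant import manip
s=manip.state();show(s)
f=manip.grab_frame('wrist');T=wpose(f,s);blobs(f,T,.0955,(.435,.47,.055,.09))
t=manip.grab_frame('top');blobs(t,t['world_from_camera'],.08,(.4,.7,-.33,-.08))
d=manip.grab_frame('side')
a=cv2.resize(f['img'][180:280,245:378],(800,600))[:,:];b=d['img']
o=np.hstack([cv2.resize(a,(400,300)),cv2.resize(b[290:410,160:320],(400,300))]);o2=np.hstack([cv2.resize(b[170:290,290:450],(400,300)),cv2.resize(t['img'][190:310,130:290],(400,300))])
cv2.imwrite('pics/end.png',np.vstack([o,o2]))
"
```

```text
t 40.05 p [0.4543 0.0738 0.1955] x [ 0.406 -0.914  0.001] y [ 0.004  0.    -1.   ] F [-0.2 -0.   0. ] M [-0.02 -0.01 -0.01] w 0.498
[299, 233, 24, 24, 431] topz 0.1001 centre [0.4527 0.0736 0.1001] mean [0.4526 0.0736 0.1   ]
[368, 209, 7, 8, 38] topz 0.0948 centre [ 0.6121 -0.2419  0.0948] mean [ 0.6114 -0.2427  0.0953]
[346, 254, 10, 11, 85] topz 0.1143 centre [ 0.5217 -0.1995  0.1143] mean [ 0.5232 -0.2004  0.1145]
[334, 274, 12, 15, 138] topz 0.1312 centre [ 0.4785 -0.178   0.1312] mean [ 0.4776 -0.1772  0.1315]
```

View pics/end.png

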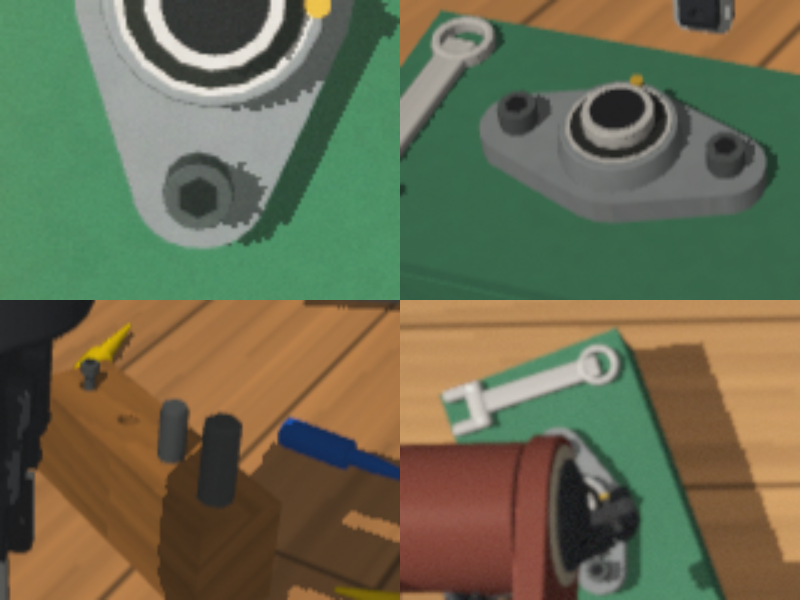

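The bolt head is seated: its top is at z=0.1001, against 0.100 expected, at (0.4527, 0.0736) over the hole at (0.4529, 0.0735). The drift stands in its own hole and the bystanders have not moved. Handing in.

```bash
python3 -c "
from plant import manip
print(manip.job_done())"
```

```text
the job is handed in; nothing more can be done
None
```

The large bolt is fitted through both holes with its head on the bearing, the drift is back in its own block hole, and the job is handed in at about 40 s of the 72 s allowed. No verdict came back.

- **Levering:** I felt the drift into the crescent and levered the bearing about 8 mm across with roughly 10–13 N sideways. The drift then went down to a depth of about 62 mm below the flange top. The force readings at the end of each move stayed near 13 N, against the 25 N limit; I have no readings between those points.
- **Hole alignment:** The picture taken after the drift came out shows the two holes overlapping almost fully, with the web hole centre perhaps 0.5–1 mm to one side.
- **Bolt:** It went in with no force reading above noise and dropped the last few millimetres on release. The wrist camera put its head top at z = 0.1001 (0.100 expected if flat), centred within about 0.3 mm of the hole.
- **Drift:** Its top was at 0.1298 after I put it back (0.1297 at the start), upright and about 1 mm from its start position.
- **Bystanders:** The punch and small bolt measured where they were at the start, and the spanner looked unmoved in the last picture.
- **Disagreement:** The top and wrist cameras differed by 1–2 mm, which is within their stated calibration.

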